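Reset the shutter interlock with its button pair

TASK

The shutter interlock on the breadboard of the right-hand bench has tripped: its little flag is lying down. Reset it by hand: with the fingers spread, put one fingertip on each of the two round plungers and press both fully down together, hold them down until the flag behind them has risen upright by itself, then let go and move clear so that both plungers come back up. Do not press the small square key between them, do not touch the flag, and do not knock, shift or lift the loose things standing round the station.

Things in the scene. Friction and masses are not known exactly. Their poses are not given: they have to be found in the camera images.
- station: interlock reset station: low grey box on a 22 mm thick dark breadboard fixed on the bench, 110 (x) x 152 (y) x 46 mm high, aluminium face plate on top. Origin: centre of its underside; z up, x to its rear (flag side), y to its left along the row of plungers. Yaw -0.70 to -0.25 rad. Plunger axes at x = -22, y = +30 and -30 mm. Bezel rings round the plungers, 33 mm across, rise 3 mm above the plate
- left_plunger_top (a point): centre of the flat top of the left (+y) round plunger, dark steel, 24 mm across, standing 12 mm above the face plate (58 mm above the station's underside, 80 mm above z = 0) when up. The plungers are 60 mm apart centre to centre: a gripper with about 46 to 50 mm between the fingers, closing line along the station's y, sets one fingertip on each
- right_plunger_top (a point): the same for the right (-y) round plunger. A tall grey drawer cabinet stands on the bench 0.2 m or more to the left of the station, near [0.54, 0.11]; the arm starts beyond it, so come in high over it (TCP at 0.42 m clears it) and then straight down
- left_plunger (a joint): travel of the left plunger in m: 0 up, 0.007 fully down (top then 5 mm above the face plate). Springs back by itself in about 1.5 s when let go; about 4 N starts it and 8 N holds it fully down, so about 16 N for both
- right_plunger (a joint): the same for the right plunger
- middle_key_top (a point): centre of the top of the small square grey key midway between the plungers, 12 x 12 mm, 4 mm above the face plate: not to be pressed
- middle_key (a joint): travel of the middle key in m: 0 up, 0.002 down
- flag (a joint): angle of the flag in rad: about 0 lying back flat (tripped), 1.5 fully upright (reset). A damped mechanism raises it slowly, in about 3 to 4 s, and only while both plungers are held down (each by at least 0.006); it goes only as far as the less pressed plunger allows. Once upright it stays
- flag_tip (a point): middle of the free edge of the flag, a small aluminium plate 24 mm wide, 30 mm long, hinged across the station 34 mm behind the plunger line at 51 mm above the station's underside; lying it points to the rear, upright it reaches 82 mm
- objective: loose bystander: white microscope objective with black foot, 41 mm across, 45 mm tall, origin at the centre of its underside; beside the station
- jar: loose bystander: small white screw jar with yellow cap, 41 mm across, 43 mm tall, origin at the centre of its underside; beside the station
- carton: loose bystander: small white and blue carton, 40 x 40 x 58 mm tall, origin at the centre of its underside; beside the station

How it is judged:
On the way, in this order (a step that is already met when the one before it is completed fails the run):
1. both plungers are pressed down together, a fingertip on each (value of joint each of left_plunger, right_plunger above 0.002 m and contact force between the fingers and left_plunger above 0.5 N and contact force between the fingers and right_plunger above 0.5 N), for 0.1 s.
2. they are held down until the flag stands upright (value of joint each of left_plunger, right_plunger above 0.0045 m and value of joint flag above 1.3 rad), for 0.1 s.
At the end, for the whole second after the job is handed in: The flag is upright (above 1.3 of 1.5 rad), both plungers and the middle key are back up (within 1 mm), and the three loose things stand upright within 15 mm of where they were (value of joint flag above 1.3 rad and value of joint each of left_plunger, right_plunger, middle_key below 0.001 m and distance of each of objective, jar, carton from where it was at the start of the episode below 0.015 m and angle between each of objective, jar, carton's own z axis and vertical below 0.15 rad); the robot touches nothing.
It fails at once if one plunger is pressed alone (more than 5 mm down while the other is less than 1.5 mm down) ((value of joint left_plunger above 0.005 m and value of joint right_plunger below 0.0015 m) or (value of joint right_plunger above 0.005 m and value of joint left_plunger below 0.0015 m)).
It fails at once if the middle key is pressed (more than 1.2 mm) (value of joint middle_key above 0.0012 m).
It fails at once if the flag is touched by the robot (contact force between the arm and flag above 0.3 N).
It fails at once if the flag is touched by the fingers (contact force between the fingers and flag above 0.3 N).
It fails at once if a loose bystander is shifted more than 15 mm or lifted (distance of any of objective, jar, carton from where it was at the start of the episode above 0.015 m or height (world z) of any of objective, jar, carton above 0.034 m).
It also fails if it takes over 58 s, if anything falls off the work surface, if the arm or the gripper's body presses on something with over 40 N, if the wrist force passes 120 N, or if a joint passes its speed limit or range.

ROBOT

A 6-joint arm with a two-finger parallel gripper is mounted at the origin on a cart in front of the work surface, level with it; the furniture and walls round the work are solid. World frame = base frame: x ahead of the robot, y to its left, z up, the work surface at z = 0. Lengths are in m, angles in rad, forces in N, time in s.
With the tool pointing down it reaches from about 0.35 to 0.975 m from the base axis. Payload 4.9 kg.
Tool frame: the origin (TCP) lies between the finger pads, 19 mm behind the fingertips; this is the grasp point; z points along the fingers, y is the line along which they close (so a half turn about z gives the same grasp; the last joint's range is limited). The gripper opens to 85 mm and grips with 20 to 120 N. Pads are 22 mm wide; open, the fingers measure 114 mm over their backs; the gripper's body (76 mm by 85 mm) begins 54 mm behind the grasp point. The pads swing forward as they close: fully open they stand 13 mm farther back than shut.
Start: joints at [1.136, 0.053, 1.613, -0, 1.476, -0.119], TCP at [0.194, 0.594, 0.25] pointing down, gripper open.
Joint ranges: [-3.01, 3.01], [-1.01, 2.22], [0.06, 2.58], [-1.02, 4.17], [0.09, 2.62], [-3.14, 3.14]. Speed limits (rad/s): [2.57, 2.57, 3.14, 3.14, 3.14, 3.14].

INTERFACE

Orientations are given as a unit quaternion [w, x, y, z].
In Python, from plant import manip gives the robot as it stands.
- The arm moves only by the shell command python3 shift.py, which reads ROWS from standard input. ROWS is one flat JSON list of numbers that holds 1 to 5 rows one after another, with no inner brackets; each row has 7 numbers: the opening from 0.0 (shut) to 1.0 (fully open), then dx, dy, dz in shares of the most that a row can go, 1 being 62.5 mm, then a rotation vector rx, ry, rz in shares of pi rad (1.0 is pi rad); each row shifts and turns the commanded pose from where the row before left it, along the tool's axes as they then stand; what a row does not reach is not made up. A row lasts 1/8 s, in which the tool goes at most 0.0625 m and 0.188 rad, less where a joint would pass 70% of its speed; a pose out of reach is approached as far as the arm can. The fingers move at their own pace and stop on an object; the grip force is fixed at half the most. Time passes only in rows, so rows that do not move let the fingers close. It prints the time, the measured TCP pose, the force, the opening and the grip force at its end. No shift or turn number may pass 1 either way. Input that does not fit is refused with a message, and nothing moves.
- manip.state(): the state, without advancing time (a new reading comes with each control period).
- manip.grab_frame(name): name is "scene" or "side" or "wrist"; returns the picture (480x640x3 uint8, red, green, blue); there is no depth.
- manip.camera_params(name): a dict with "intrinsics" (3x3 intrinsics, pixels), "k1" (the pictures are not rectified: a ray, as slopes to the right and down, at radius r is drawn at 1 + k1 r^2 times it, then the intrinsics apply), "xyz" and "orientation" of the camera in the world. Camera axes: x right, y down, z forward; pixel columns grow to the right and rows downward; lengths in m; the calibration is good to about 2 mm. A picture is of the moment at which its call begins: read the wrist's pose just before it. camera_params takes no time and is no camera call; for the wrist camera it gives the pose at the moment of the call.
- manip.job_done(): hands the job in; it is judged then, once.
The state is a dict: "time": time; "joint_pos": joint angles; "joint_vel": joint speeds; "joint_efforts": joint torques, N m; "tool_pos": TCP position; "tool_rot": TCP orientation; "contact_force": force on the tool from outside, world axes, zero at the start; "ft_torque": the same for the moment, N m; "gripper_width": opening from 0.0 (shut) to 1.0 (fully open); "grasp_force": force on a finger pad.
Only numpy, scipy, OpenCV 4.12 (cv2) and the standard library are available. Lean on these libraries where they do the work, as an engineer would, in place of code of your own. Each camera call takes 0.05 s, during which the arm holds its last target. There are 200 camera calls.

## Working session

There is one attempt and no reset: what is moved stays moved. The work goes in short steps, Python scripts to look and compute and a shell command to move; the robot and the scene stay as the last step left them, time stands still between calls to the robot, and variables do not carry over. Pictures are saved under pics/ and viewed, at most 10 in all, crops included, and the job is handed in when it is done.

```bash
ls; mkdir -p pics
cat > h.py <<'E'
import numpy as np,cv2
from scipy.spatial.transform import Rotation as R
from plant import manip
def rot(q): return R.from_quat([q[1],q[2],q[3],q[0]])
def ray(c,u,v):
    K=np.array(c["intrinsics"]);p=np.array([(u-K[0,2])/K[0,0],(v-K[1,2])/K[1,1]]);s=p.copy()
    for _ in range(20): s=p/(1+c["k1"]*(s@s))
    d=rot(c["orientation"]).apply([s[0],s[1],1.]);return np.array(c["xyz"]),d
def plane(c,u,v,z):
    o,d=ray(c,u,v);return o+d*(z-o[2])/d[2]
def proj(c,P):
    K=np.array(c["intrinsics"]);q=rot(c["orientation"]).inv().apply(np.array(P)-c["xyz"]);s=q[:2]/q[2];s=s*(1+c["k1"]*(s@s));return K[0,0]*s[0]+K[0,2],K[1,1]*s[1]+K[1,2]
def tri(a,b):
    (o,d),(p,e)=a,b;d=d/np.linalg.norm(d);e=e/np.linalg.norm(e)
    t=np.linalg.lstsq(np.c_[d,-e],p-o,rcond=None)[0];x,y=o+t[0]*d,p+t[1]*e
    return (x+y)/2,np.linalg.norm(x-y)
def snap(n,f):
    c=manip.camera_params(n);im=manip.grab_frame(n);cv2.imwrite(f"pics/{f}.png",im[:,:,::-1]);return c,im
E
python3 - <<'E'
from h import *
for n in("scene","side"):
    c,im=snap(n,n+"0");print(n,c)
print(manip.state())
E
```

```text
pics
plant.py
shift.py
scene {'intrinsics': array([[538.07023147,   0.        , 317.4117347 ],
       [  0.        , 538.07023147, 244.94809944],
       [  0.        ,   0.        ,   1.        ]]), 'k1': 0.028214062754980163, 'xyz': array([-0.02115631, -0.63331946,  0.66150599]), 'orientation': array([-0.35542314,  0.82479594, -0.40167596,  0.17900408])}
side {'intrinsics': array([[528.61450561,   0.        , 316.98954251],
       [  0.        , 528.61450561, 244.43687201],
       [  0.        ,   0.        ,   1.        ]]), 'k1': 0.01667773842588666, 'xyz': array([0.47095388, 0.49973197, 0.43169569]), 'orientation': array([ 0.00415242, -0.00518912,  0.84306288, -0.53777394])}
{'time': 0.1, 'joint_pos': array([ 1.13599285e+00,  5.32991258e-02,  1.61415667e+00, -6.07945580e-06,
        1.47597133e+00, -1.19008358e-01]), 'joint_vel': array([ 2.18892518e-03, -9.33231669e-05, -2.83001448e-03,  1.71530090e-04,
        1.03651995e-03,  1.75126090e-04]), 'joint_efforts': array([ 3.13040482e-04, -3.94905603e+01, -3.71361780e+01, -1.29383898e-04,
        3.93668481e-03,  8.91059301e-06]), 'tool_pos': array([0.19389252, 0.59361513, 0.24888079]), 'tool_rot': array([-2.47844007e-04,  1.57241917e-01,  9.87559689e-01, -8.83121523e-04]), 'contact_force': array([ 0.22480982, -0.29336755,  0.39431846]), 'ft_torque': array([ 0.01277762,  0.00505547, -0.00391451]), 'grasp_force': 0.0, 'gripper_width': 0.9998623833326205}
```

View pics/scene0.png

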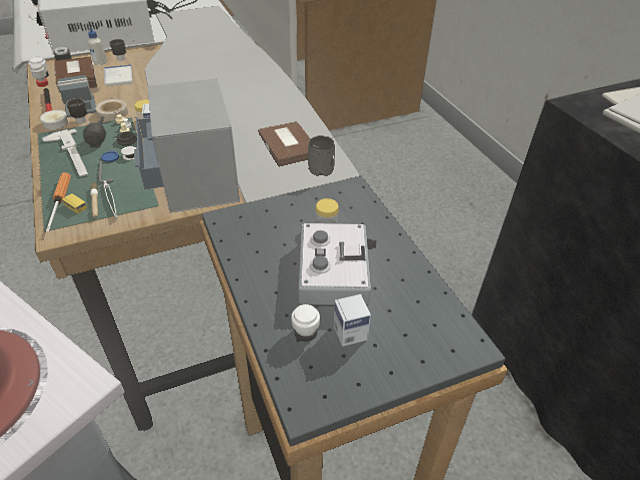

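View pics/side0.png

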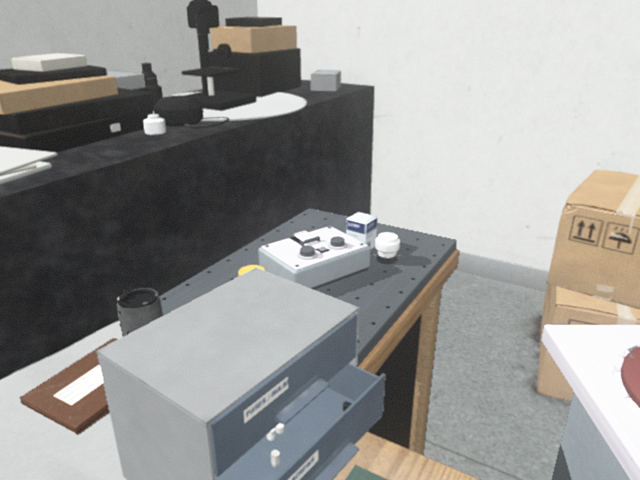

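The scene view shows the station with plungers at about (320,237) and (320,263), key between them, flag at (350,250); jar at (327,208), objective (305,320), carton (352,320). In the side view the plungers are at about (307,252) (near, left) and (338,241).

Run:
```python
from h import *
C={n:manip.camera_params(n) for n in("scene","side")}
pts={}
for n,roi in(("scene",(300,222,34,56)),("side",(294,232,62,28))):
    g=cv2.imread(f"pics/{n}0.png",0);x,y,w,h=roi
    m=(g[y:y+h,x:x+w]<95).astype(np.uint8)
    k,l,s,c=cv2.connectedComponentsWithStats(m)
    for i in range(1,k):
        if s[i,4]>25: print(n,s[i]+[x,y,0,0,0],c[i]+[x,y])
    big=cv2.resize(cv2.imread(f"pics/{n}0.png")[y-15:y+h+15,x-15:x+w+15],None,fx=6,fy=6)
    cv2.imwrite(f"pics/{n}_c.png",big);print(big.shape)
for p in((320,237),(320,263)): print(plane(C["scene"],*p,.08))
for p in((307,252),(338,241)): print(plane(C["side"],*p,.08))
```

```text
scene [313 237  14   6  37] [319.37837838 240.16216216]
scene [315 249  10   7  30] [318.73333333 252.8       ]
scene [313 262  15   8  36] [319.25       266.58333333]
(516, 384, 3)
(348, 552, 3)
[ 0.49050921 -0.24851538  0.08      ]
[ 0.44374805 -0.28455759  0.08      ]
[ 0.49638308 -0.22908182  0.08      ]
[ 0.44800138 -0.27009245  0.08      ]
```

View pics/scene_c.png

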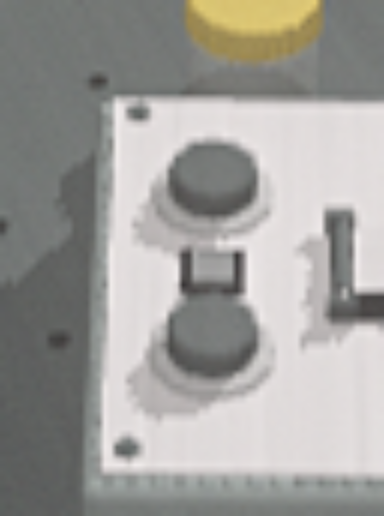

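The crop shows plunger tops at crop (212,173) and (212,332), i.e. scene pixels (320.3,235.8) and (320.3,262.3). The flag lies to the right. Next I triangulate and move toward it for a wrist view.

View pics/side_c.png

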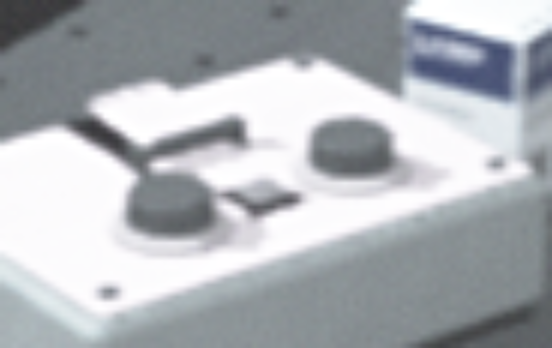

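Run:
```python
from h import *
C={n:manip.camera_params(n) for n in("scene","side")}
for a,b in(((320.3,235.8),(307,251)),((320.3,262.3),(338,240))):
    print(tri(ray(C["scene"],*a),ray(C["side"],*b)))
print(rot(manip.state()["tool_rot"]).as_matrix().round(3))
w=manip.camera_params("wrist");t=manip.state();T=rot(t["tool_rot"])
print(w, T.inv().apply(w["xyz"]-t["tool_pos"]))
```

```text
(array([ 0.4971612 , -0.24378152,  0.07487526]), np.float64(0.0007106480549777894))
(array([ 0.44782238, -0.28190003,  0.07649971]), np.float64(0.0003506434528609355))
[[-0.951  0.311 -0.001]
 [ 0.311  0.951 -0.002]
 [ 0.    -0.002 -1.   ]]
{'intrinsics': array([[333.29664015,   0.        , 320.1005974 ],
       [  0.        , 333.29664015, 241.80518305],
       [  0.        ,   0.        ,   1.        ]]), 'k1': -0.011172385346716416, 'xyz': array([0.13090298, 0.61315584, 0.37282353]), 'orientation': array([0.10657804, 0.80237135, 0.58231434, 0.07583768])} [ 0.06596974 -0.00121419 -0.12392676]
```

Careful with the scale: shifts go in shares of 62.5 mm and turns go in shares of pi rad. That gives: -0.06 m is -0.96, -0.045 m is -0.72.

```bash
echo '[1,0,0,-0.96,0,0,0,1,0,0,-0.96,0,0,0,1,0,0,-0.96,0,0,0,1,-0.528,-0.72,0,0,0,0,1,-0.528,-0.72,0,0,0,0]' | python3 shift.py
echo '[1,-0.528,-0.72,0,0,0,0,1,-0.528,-0.72,0,0,0,0,1,-0.528,-0.72,0,0,0,0,1,-0.528,-0.72,0,0,0,0,1,-0.528,-0.72,0,0,0,0]' | python3 shift.py
echo '[1,-0.528,-0.72,0,0,0,0,1,-0.528,-0.72,0,0,0,0,1,-0.528,-0.72,0,0,0,0,1,-0.528,-0.72,0,0,0,0,1,-0.528,-0.72,0,0,0,0]' | python3 shift.py
```

```text
time: 0.72
tool_pos: [0.2292, 0.4872, 0.4306]
tool_rot: [0.0, 0.157, 0.988, 0.0]
contact_force: [1.0, 0.1, -0.4]
gripper_width: 1.001
grasp_force: 0.0
time: 1.35
tool_pos: [0.3158, 0.2212, 0.4295]
tool_rot: [0.0, 0.157, 0.988, -0.0]
contact_force: [0.6, -0.1, -0.4]
gripper_width: 0.997
grasp_force: 0.0
time: 1.98
tool_pos: [0.4028, -0.0441, 0.4297]
tool_rot: [0.0, 0.157, 0.988, 0.0]
contact_force: [0.3, -0.4, -0.3]
gripper_width: 0.999
grasp_force: 0.0
```

To row units: -0.047 m is -0.752, -0.034 m is -0.544, 0.15 rad is 0.0477.

```bash
echo '[1,-0.544,-0.752,0,0,0,0,1,-0.544,-0.752,0,0,0,0,1,-0.544,-0.752,0,0,0,0,1,-0.544,-0.752,0,0,0,0,0.6,0,0,0,0,0,0.0477]' | python3 shift.py
echo '[0.6,0,0,0,0,0,0.0477,0.6,0,0,0,0,0,0.0477,0.6,0,0,0,0,0,0,0.6,0,0,0,0,0,0]' | python3 shift.py
python3 - <<'E'
from h import *
snap("wrist","w1")
E
```

```text
time: 2.6
tool_pos: [0.4738, -0.2663, 0.4271]
tool_rot: [-0.002, 0.235, 0.972, 0.001]
contact_force: [-0.5, -0.2, -0.3]
gripper_width: 0.82
grasp_force: 0.0
time: 3.1
tool_pos: [0.4737, -0.263, 0.4297]
tool_rot: [-0.0, 0.373, 0.928, 0.0]
contact_force: [-0.5, 0.2, -0.2]
gripper_width: 0.603
grasp_force: 0.0
```

View pics/w1.png

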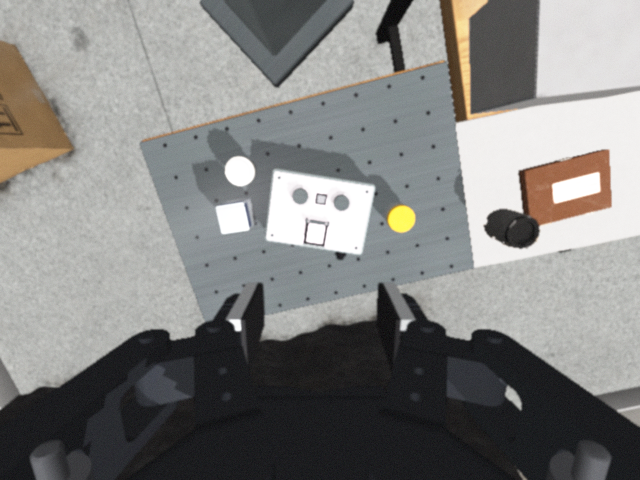

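The wrist view shows the plungers at (300,195) and (341,202), key at (321,199), flag at (316,233), carton (233,217), objective (240,171), jar (401,219).

Run:
```python
from h import *
w=manip.camera_params("wrist");S=manip.camera_params("scene");D=manip.camera_params("side")
g=cv2.imread("pics/w1.png",0);x,y,W,H=285,182,75,35
k,l,s,c=cv2.connectedComponentsWithStats((g[y:y+H,x:x+W]<120).astype(np.uint8))
b=[]
for i in range(1,k):
    if s[i,4]>40: print(s[i]+[x,y,0,0,0],c[i]+[x,y]);b.append(c[i]+[x,y])
b.sort(key=lambda p:p[0]); R_,L_=b[0],b[-1]
for p in(L_,R_): print("plane",plane(w,*p,.08))
for wp,sp,dp in((L_,(320.3,235.8),(307.8,249.8)),(R_,(320.3,262.3),(337.7,239.8))):
    print(tri(ray(w,*wp),ray(S,*sp)),tri(ray(w,*wp),ray(D,*dp)))
# plate outline
m=cv2.morphologyEx((g>190).astype(np.uint8)[150:270,255:390],cv2.MORPH_CLOSE,np.ones((25,25)))
k,l,s,c=cv2.connectedComponentsWithStats(m);i=1+s[1:,4].argmax()
cn=cv2.findContours((l==i).astype(np.uint8),0,1)[0][0]
q=cv2.boxPoints(cv2.minAreaRect(cn))+[255,150];P=np.array([plane(w,*p,.068) for p in q]);print(q,P)
for a in range(4): d=P[(a+1)%4]-P[a];print(np.hypot(*d[:2]),np.degrees(np.arctan2(d[1],d[0])))
print(P.mean(0))
```

```text
Traceback (most recent call last):
IndexError: list index out of range
```

```bash
cat > m.py <<'E'
from h import *
import sys
f,x,y,W,H,th=sys.argv[1],*map(int,sys.argv[2:7])
w=manip.camera_params("wrist");S=manip.camera_params("scene");D=manip.camera_params("side")
g=cv2.imread(f"pics/{f}.png",0)
k,l,s,c=cv2.connectedComponentsWithStats((g[y:y+H,x:x+W]<th).astype(np.uint8))
b=[]
for i in range(1,k):
    if s[i,4]>40: print(s[i]+[x,y,0,0,0],c[i]+[x,y]);b.append((s[i,4],*(c[i]+[x,y])))
b=sorted(b)[-2:]; b=sorted(p[1:] for p in b); R_,L_=b
A=np.array([plane(w,*p,.08) for p in(L_,R_)]);d=A[0]-A[1]
print("plane L,R",A,"dist",np.hypot(*d[:2]),"ydir deg",np.degrees(np.arctan2(d[1],d[0])))
for wp,sp,dp in((L_,(320.3,235.8),(307.8,249.8)),(R_,(320.3,262.3),(337.7,239.8))):
    print(tri(ray(w,*wp),ray(S,*sp)),tri(ray(w,*wp),ray(D,*dp)))
t=manip.state();T=rot(t["tool_rot"]);print("tool frame L,R",T.inv().apply(A-t["tool_pos"]),T.as_matrix().round(4))
E
python3 -c "
import cv2;print(cv2.imread('pics/w1.png',0)[186:212:2,290:352:3])"
python3 m.py w1 290 184 62 28 140
```

```text
[[248 243 232 232 237 252 255 255 255 255 255 255 255 255 254 253 255 255
  255 255 255]
 [247 229 207 165 183 249 253 255 255 255 255 255 255 255 250 249 252 255
  255 255 255]
 [241 209 144 143 135 182 252 255 255 255 255 255 255 251 248 248 245 252
  255 255 255]
 [233 172 143 146 148 145 244 254 255 250 255 255 255 250 249 244 230 234
  243 253 255]
 [233 155 143 147 142 138 230 254 255 128 155 155 196 248 243 231 206 182
  235 251 255]
 [245 152 148 144 145 143 216 254 255 163 214 200 142 249 232 200 124 134
  147 243 253]
 [253 165 150 147 147 140 230 254 255 172 219 221 195 250 226 135 137 143
  140 181 252]
 [254 205 148 145 148 146 249 255 253 181 222 218 233 253 216 128 139 138
  138 144 248]
 [255 250 168 143 146 207 253 255 253 161 206 197 251 255 229 137 142 142
  143 140 242]
 [255 254 248 213 225 252 255 255 255 246 215 192 253 255 246 141 144 143
  140 140 245]
 [255 255 255 254 254 255 255 255 255 255 255 255 255 255 250 161 140 141
  145 151 251]
 [255 255 255 255 255 255 255 255 255 255 255 255 255 255 254 228 144 143
  140 209 255]
 [255 255 255 255 255 255 255 255 255 255 255 255 255 255 255 252 226 180
  212 254 255]]Traceback (most recent call last):
  File "m.py", line 10, in <module>
    b=sorted(b)[-2:]; b=sorted(p[1:] for p in b); R_,L_=b
                                                  ^^^^^
ValueError: not enough values to unpack (expected 2, got 0)
```

```bash
python3 m.py w1 290 184 62 28 175
```

```text
[293 188  15  16 184] [299.7826087  195.58695652]
[334 195  15  15 184] [340.92391304 202.08695652]
plane L,R [[ 0.49550812 -0.24496584  0.08      ]
 [ 0.44833311 -0.28084578  0.08      ]] dist 0.05926931787208395 ydir deg 37.255561831099925
(array([ 0.495924  , -0.24509153,  0.07685423]), np.float64(0.00013565475153866984)) (array([ 0.49586932, -0.24517251,  0.07609178]), np.float64(0.0004267224566656508))
(array([ 0.4485692 , -0.28143349,  0.07578921]), np.float64(9.760820691384567e-05)) (array([ 0.44833125, -0.28122203,  0.07706407]), np.float64(0.000285615428035485))
tool frame L,R [[-0.00337741  0.02819178  0.34980557]
 [ 0.00585984 -0.03035329  0.34980952]] [[-7.220e-01  6.919e-01 -2.000e-04]
 [ 6.919e-01  7.220e-01  2.000e-04]
 [ 3.000e-04 -0.000e+00 -1.000e+00]]
```

To row units: 0.06 m is 0.96, -0.001 m is -0.016, 0.156 rad is 0.0497.

```bash
echo '[0.565,0.016,-0.016,0.32,0,0,0.0497,0.565,0,0,0.96,0,0,0,0.565,0,0,0.96,0,0,0,0.565,0,0,0.96,0,0,0,0.565,0,0,0.48,0,0,0]' | python3 shift.py
echo '[0.565,0,0,0,0,0,0,0.565,0,0,0,0,0,0]' | python3 shift.py
python3 - <<'E'
from h import *
c,im=snap("wrist","w2")
for p in((.4957,-.2450,.077),(.4484,-.2811,.077)): print(proj(c,p))
E
```

```text
time: 3.78
tool_pos: [0.4705, -0.2618, 0.1955]
tool_rot: [-0.003, 0.444, 0.896, 0.001]
contact_force: [0.3, 0.5, 0.7]
gripper_width: 0.567
grasp_force: 0.0
time: 4.03
tool_pos: [0.4731, -0.2638, 0.2021]
tool_rot: [0.001, 0.444, 0.896, -0.0]
contact_force: [1.0, -0.3, 0.4]
gripper_width: 0.568
grasp_force: 0.0
(np.float64(359.71896012340466), np.float64(237.48830969462924))
(np.float64(282.5532243204691), np.float64(237.6470953927191))
```

View pics/w2.png

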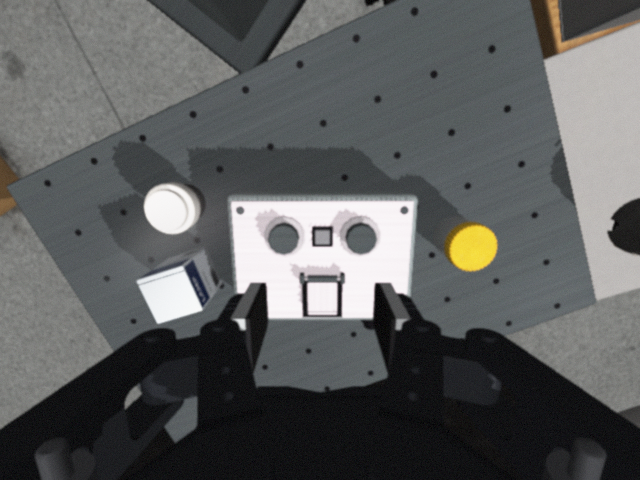

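Plungers at about (284,237) and (361,237), level with the closing line; carton (175,290) and jar (473,247) lie outside the fingers.

```bash
python3 m.py w2 265 215 120 42 130
python3 - <<'E'
from h import *
w=manip.camera_params("wrist");t=manip.state();T=rot(t["tool_rot"])
for n,p,z in(("carton near",(205,260),.08),("carton ctr",(173,290),.08),("jar",(473,247),.065)): print(n,T.inv().apply(plane(w,*p,z)-t["tool_pos"]).round(4))
E
```

```text
[268 222  31  32 740] [282.89054054 237.62567568]
[345 222  31  32 746] [360.16756032 237.60187668]
[312 226  21  20 220] [321.61818182 234.85909091]
plane L,R [[ 0.49587347 -0.24489218  0.08      ]
 [ 0.4488733  -0.28061331  0.08      ]] dist 0.05903402273116628 ydir deg 37.23560847153148
(array([ 0.49641144, -0.24508795,  0.07667209]), np.float64(0.0007663732215687517)) (array([ 0.49623958, -0.24532086,  0.0761674 ]), np.float64(0.0012017196757045602))
(array([ 0.44892495, -0.28158397,  0.07574108]), np.float64(0.0006019039872468076)) (array([ 0.44862573, -0.28139597,  0.07702462]), np.float64(0.0008877589008301109))
tool frame L,R [[ 0.00213983  0.02929006  0.12274422]
 [ 0.00211228 -0.02974392  0.12267554]] [[-0.6047  0.7964  0.0034]
 [ 0.7964  0.6047 -0.0025]
 [-0.004   0.0012 -1.    ]]
carton near [-0.0159 -0.091   0.1227]
carton ctr [-0.0412 -0.119   0.1227]
jar [-0.0096  0.1239  0.1379]
```

To row units: 0.04 m is 0.64, 0.002 m is 0.032.

```bash
echo '[0.565,0.032,0,0.64,0,0,0,0.565,0,0,0.56,0,0,0,0.565,0,0,0.128,0,0,0,0.565,0,0,0,0,0,0,0.565,0,0,0,0,0,0]' | python3 shift.py
echo '[0.565,0,0,0.064,0,0,0,0.565,0,0,0.064,0,0,0,0.565,0,0,0.064,0,0,0,0.565,0,0,0,0,0,0]' | python3 shift.py
python3 - <<'E'
from h import *
c,im=snap("side","s2");cv2.imwrite("pics/s2c.png",cv2.resize(im[190:300,240:400,::-1],None,fx=5,fy=5))
E
```

```text
time: 4.7
tool_pos: [0.4724, -0.2626, 0.1196]
tool_rot: [0.002, 0.445, 0.896, -0.0]
contact_force: [0.2, 0.2, -0.2]
gripper_width: 0.565
grasp_force: 0.0
time: 5.2
tool_pos: [0.4707, -0.2613, 0.1043]
tool_rot: [-0.001, 0.445, 0.896, 0.0]
contact_force: [1.0, 1.0, -0.7]
gripper_width: 0.568
grasp_force: 0.0
```

View pics/s2c.png

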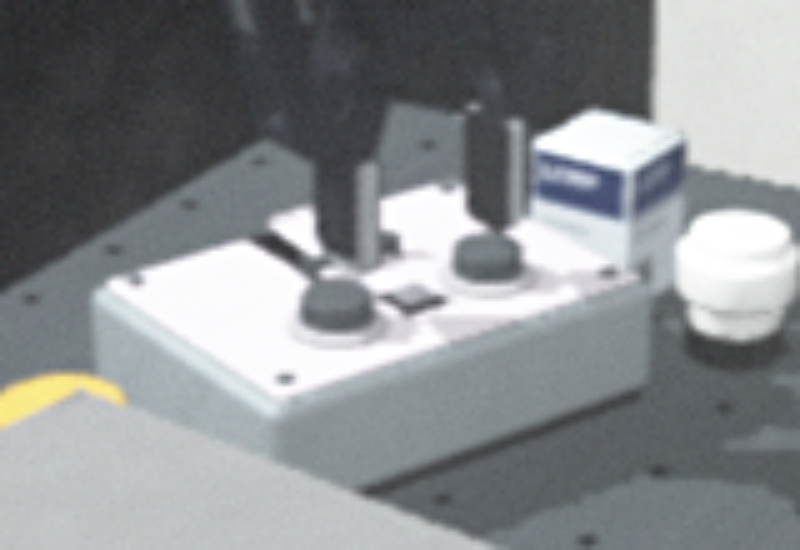

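Side crop: fingertips hang just above and slightly behind/inside the plunger tops (left tip ~(350,260) vs top (338,290); right (497,230) vs (490,248)). Checking by projecting.

Run:
```python
from h import *
t=manip.state();T=rot(t["tool_rot"])
for n,o,s in(("side",(240,190),5),("scene",(0,0),1)):
    c=manip.camera_params(n);f=lambda P:((np.array(proj(c,P))-o)*s).round(1)
    for sg in(1,-1):
        print(n,"L" if sg>0 else "R","tip inner edges",[f(T.apply([x,sg*.024,.013])+t["tool_pos"]) for x in(-.011,.011)],"outer",[f(T.apply([x,sg*.0385,.013])+t["tool_pos"]) for x in(-.011,.011)])
    for P in((.4960,-.2450,.077),(.4487,-.2812,.077)): print("plunger",f(P))
print(t["tool_pos"],T.inv().apply(np.array([.47235,-.2631,.077])-t["tool_pos"]))
c,im=snap("scene","sc2");cv2.imwrite("pics/sc2c.png",cv2.resize(im[190:300,270:400,::-1],None,fx=5,fy=5))
```

```text
side L tip inner edges [array([336.4, 239.8]), array([377.9, 263.3])] outer [array([298.3, 251.2]), array([339.5, 275.2])]
side R tip inner edges [array([457.3, 203.4]), array([499.9, 225.5])] outer [array([492.4, 192.9]), array([535.3, 214.6])]
plunger [337.9 296.5]
plunger [486.9 249.2]
scene L tip inner edges [array([326. , 231.4]), array([312.2, 231.2])] outer [array([326. , 225.5]), array([312.4, 225.3])]
scene R tip inner edges [array([326. , 252.3]), array([311.6, 252.1])] outer [array([326., 259.]), array([311.4, 258.8])]
plunger [320.3 235.7]
plunger [320.2 261.6]
[ 0.4708906  -0.26140226  0.10462311] [-0.00225437  0.00014139  0.02762148]
```

View pics/sc2c.png

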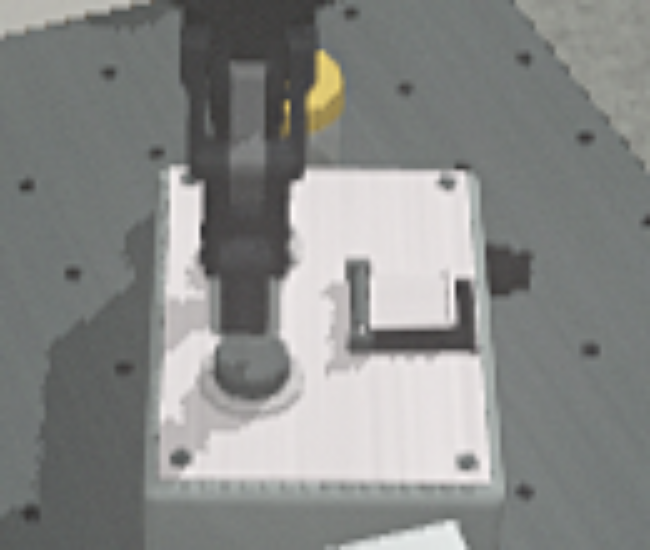

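Scene crop: right tip at (245,335) just above the right plunger (252,365), well clear of the flag; aligned within ~2 mm. Descending by small steps while watching force.

To row units: 0.003 m is 0.048, 0.002 m is 0.032.

```bash
echo '[0.565,-0.016,0,0.048,0,0,0,0.565,0,0,0.032,0,0,0,0.565,0,0,0,0,0,0]' | python3 shift.py
echo '[0.565,0,0,0.032,0,0,0,0.565,0,0,0.032,0,0,0,0.565,0,0,0,0,0,0]' | python3 shift.py
echo '[0.565,0,0,0.032,0,0,0,0.565,0,0,0,0,0,0]' | python3 shift.py
```

```text
time: 5.68
tool_pos: [0.4715, -0.2623, 0.0997]
tool_rot: [-0.0, 0.445, 0.896, 0.0]
contact_force: [0.7, -0.9, 0.2]
gripper_width: 0.563
grasp_force: 0.0
time: 6.05
tool_pos: [0.4717, -0.2624, 0.096]
tool_rot: [0.0, 0.445, 0.896, -0.0]
contact_force: [-0.1, -0.3, 0.7]
gripper_width: 0.566
grasp_force: 0.0
time: 6.3
tool_pos: [0.4718, -0.2624, 0.0952]
tool_rot: [-0.0, 0.445, 0.896, -0.0]
contact_force: [-3.7, 2.3, 7.4]
gripper_width: 0.571
grasp_force: 4.0
```

To row units: 0.002 m is 0.032.

```bash
echo '[0.565,0,0,0.032,0,0,0,0.565,0,0,0.032,0,0,0,0.565,0,0,0,0,0,0]' | python3 shift.py
echo '[0.565,0,0,0.032,0,0,0,0.565,0,0,0.032,0,0,0,0.565,0,0,0,0,0,0]' | python3 shift.py
```

```text
time: 6.68
tool_pos: [0.4718, -0.2625, 0.0919]
tool_rot: [-0.0, 0.445, 0.896, -0.0]
contact_force: [-4.1, 2.7, 11.5]
gripper_width: 0.566
grasp_force: 5.9
time: 7.05
tool_pos: [0.4719, -0.2625, 0.0889]
tool_rot: [-0.001, 0.445, 0.896, -0.0]
contact_force: [-6.8, 5.5, 17.2]
gripper_width: 0.562
grasp_force: 8.4
```

To row units: 0.002 m is 0.032.

```bash
echo '[0.565,0,0,0.032,0,0,0,0.565,0,0,0,0,0,0]' | python3 shift.py
echo '[0.565,0,0,0.016,0,0,0,0.565,0,0,0,0,0,0]' | python3 shift.py
```

```text
time: 7.3
tool_pos: [0.472, -0.2625, 0.0888]
tool_rot: [-0.001, 0.445, 0.896, 0.0]
contact_force: [-12.6, 8.4, 28.1]
gripper_width: 0.569
grasp_force: 13.8
time: 7.55
tool_pos: [0.472, -0.2626, 0.0888]
tool_rot: [-0.001, 0.445, 0.896, 0.0]
contact_force: [-15.8, 10.8, 32.5]
gripper_width: 0.569
grasp_force: 16.4
```

Bottomed out (z stopped at 0.0888, 32 N). Hold about 5 s, then look.

```bash
for i in 1 2 3 4 5 6 7 8; do echo '[0.565,0,0,0,0,0,0,0.565,0,0,0,0,0,0,0.565,0,0,0,0,0,0,0.565,0,0,0,0,0,0,0.565,0,0,0,0,0,0]' | python3 shift.py | grep -E "time|tool_pos|contact"; done
python3 - <<'E'
from h import *
c,im=snap("scene","sc3");c,i2=snap("side","s3")
a=cv2.resize(im[190:300,270:400,::-1],(390,330));b=cv2.resize(i2[190:300,250:380,::-1],(390,330));cv2.imwrite("pics/c3.png",np.hstack([a,b]))
E
```

```text
time: 8.18
tool_pos: [0.472, -0.2626, 0.0888]
contact_force: [-14.9, 10.1, 33.2]
time: 8.8
tool_pos: [0.472, -0.2626, 0.0888]
contact_force: [-15.7, 9.8, 32.7]
time: 9.43
tool_pos: [0.472, -0.2626, 0.0888]
contact_force: [-14.4, 11.0, 32.0]
time: 10.05
tool_pos: [0.472, -0.2626, 0.0888]
contact_force: [-14.6, 9.1, 32.8]
time: 10.68
tool_pos: [0.472, -0.2626, 0.0888]
contact_force: [-14.9, 9.9, 33.0]
time: 11.3
tool_pos: [0.472, -0.2625, 0.0888]
contact_force: [-14.7, 10.1, 33.0]
time: 11.92
tool_pos: [0.472, -0.2626, 0.0888]
contact_force: [-15.3, 9.5, 32.6]
time: 12.55
tool_pos: [0.472, -0.2626, 0.0888]
contact_force: [-15.0, 9.7, 32.6]
```

View pics/c3.png

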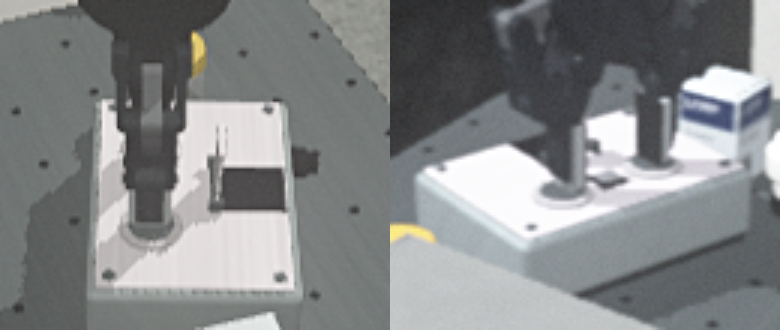

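The flag stands upright (edge-on at left-crop (220,145), recess open behind it), and both plungers are down with a tip on each. Now straight up and clear.

To row units: -0.06 m is -0.96, -0.05 m is -0.8.

```bash
echo '[0.565,0,0,-0.08,0,0,0,0.565,0,0,-0.16,0,0,0,0.565,0,0,-0.32,0,0,0,0.565,0,0,-0.8,0,0,0,0.565,0,0,-0.96,0,0,0]' | python3 shift.py
for i in 1 2 3 4; do echo '[0.565,0,0,0,0,0,0,0.565,0,0,0,0,0,0,0.565,0,0,0,0,0,0,0.565,0,0,0,0,0,0,0.565,0,0,0,0,0,0]' | python3 shift.py | grep -E "time|tool_pos|contact"; done
python3 - <<'E'
from h import *
c,im=snap("scene","sc4");c,i2=snap("side","s4")
a=cv2.resize(im[190:350,270:400,::-1],(390,480));b=cv2.resize(i2[170:300,250:410,::-1],(400,325));b=cv2.copyMakeBorder(b,0,155,0,0,0);cv2.imwrite("pics/c4.png",np.hstack([a,b]))
E
```

```text
time: 13.28
tool_pos: [0.4709, -0.2619, 0.2288]
tool_rot: [-0.001, 0.445, 0.896, 0.0]
contact_force: [0.9, -0.2, -0.3]
gripper_width: 0.567
grasp_force: 0.0
time: 13.9
tool_pos: [0.4713, -0.2621, 0.227]
contact_force: [0.2, 0.6, 0.4]
time: 14.52
tool_pos: [0.4717, -0.2624, 0.228]
contact_force: [0.1, -0.5, -0.6]
time: 15.15
tool_pos: [0.4717, -0.2624, 0.228]
contact_force: [-0.6, -1.2, -0.8]
time: 15.78
tool_pos: [0.4717, -0.2624, 0.228]
contact_force: [-0.4, 0.4, 0.0]
```

View pics/c4.png

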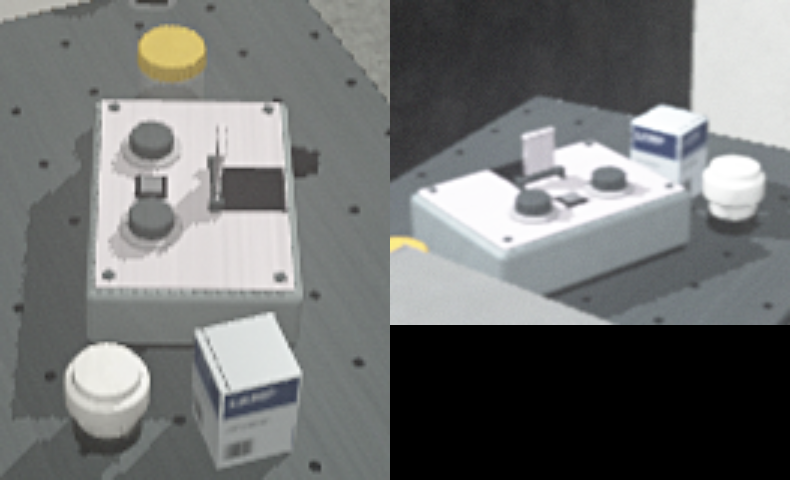

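The flag is upright (right crop (538,150)), both plungers are back up, bystanders stand where they were, and the gripper is clear.

```bash
python3 -c "
from plant import manip
print(manip.job_done())"
```

```text
the job is handed in; nothing more can be done
None
```

The interlock is reset and the job is handed in: the last pictures show the flag upright, both plungers back up, the loose things where they were and the gripper clear. The hand-in returned no verdict. The station's yaw measured about -0.92 rad, outside the stated range, but all three cameras agreed, so I used it.

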